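# Gauge the depth of an inclined sensor well

### The arm

A 7-joint arm with a two-finger parallel gripper is mounted at the origin on the work surface. World frame = base frame: x ahead of the robot, y to its left, z up, the work surface at z = 0. Lengths are in m, angles in rad, forces in N, time in s.
With the tool pointing down it reaches from about 0.4 to 0.85 m from the base axis. Payload 10.4 kg.
Tool frame: the origin (TCP) lies between the finger pads; the fingertips stand 19 mm ahead of it and the grasp point (between the pads) is the TCP (manip.tip_reach is the z of the fingertips in the tool frame, in m); z points along the fingers, y is the direction in which the jaws open and shut (so a half turn about z gives the same grasp; the last joint's range is limited). The gripper opens to 85 mm and grips with 20 to 120 N. Pads are 22 mm wide; open, the fingers measure 114 mm over their backs; the gripper's body (76 mm by 85 mm) begins 54 mm behind the grasp point. The pads swing forward as they close: fully open they stand 13 mm farther back than shut.
Start: joints at [1.312, 0.332, -0.065, 1.46, 0.022, 1.35, -0.088], TCP at [0.146, -0.608, 0.25] pointing down, gripper open.
Joint ranges: [-2.6, 2.6], [-0.5, 2.12], [-1.47, 1.34], [0.16, 2.42], [-1.27, 4.41], [0.06, 2.06], [-2.6, 2.6]. Speed limits (rad/s): [2.22, 2.22, 2.79, 2.79, 3.14, 3.14, 3.14].

### API

Orientations are given as a unit quaternion [x, y, z, w].
In Python, from workcell import sensors, cams, manip gives the robot as it stands.
- The arm moves only by the shell command python3 -m jog 'ROWS' [FORCE]. ROWS is JSON, a list of rows, each a list of 3 entries, a list of its own where there are three numbers: the shift along the world's x, y, z in m, then the turn, a rotation vector about the world's x, y, z in rad, then the opening in per cent of the stroke, from 0 (shut) to 100 (fully open). In form: [[[dx, dy, dz], [wx, wy, wz], grip], ...]. A call has 1 to 5 rows; each row shifts and turns the pose as measured when the row begins; what a row does not reach is not made up. A row lasts 1/8 s, in which the tool goes at most 62.5 mm and 10.7 degrees, less where a joint would pass 70% of its speed; a pose out of reach is approached as far as the arm can. A call with a gripper value outside its range is refused whole. The fingers move at their own pace and stop on an object; FORCE is the grip in N (left out, the last holds). Time passes only in rows, so rows that do not move let the fingers close. It gives the time, the measured TCP pose, the force and the opening at its end, in the units of the state.
- sensors.get_obs(): the state, without advancing time (a new reading comes with each control period).
- cams.camera(name): name is "scene" or "top"; returns (picture, depth): 384x512x3 uint8, red, green, blue; 384x512 float32, m along the optical axis (not along the pixel's ray), 0 where there is no reading.
- cams.camera_model(name): a dict with "intrinsics" (3x3 intrinsics, pixels), "k1" (the pictures are not rectified: a ray, as slopes to the right and down, at radius r is drawn at 1 + k1 r^2 times it, then the intrinsics apply), "view" (4x4, takes a point from world to camera coordinates). Camera axes: x right, y down, z forward; pixel columns grow to the right and rows downward; lengths in m; the calibration is good to about 2 mm. A picture is of the moment at which its call begins. camera_model takes no time and is no camera call.
- manip.hand_in(): hands the job in, once; it reports no verdict.
The state is a dict: "clock": time; "joint_pos": joint angles; "joint_velocities": joint speeds; "tau": joint torques, N m; "position": TCP position; "ee_rot": TCP orientation; "ft_force": force on the tool from outside, world axes, zero at the start; "torque": the same for the moment, N m; "grip_width": opening from 0.0 (shut) to 1.0 (fully open).
Only numpy, scipy, OpenCV 4.12 (cv2) and the standard library are available. Lean on these libraries where they do the work, as an engineer would, in place of code of your own. Each camera call takes 0.05 s, during which the arm holds its last target.

### The job

Take the long depth rod out of its rack, slide it into the slanted well on the blue bracket and press it firmly, but without ramming it, past the stiff follower until it stops solid on the bottom, then let go of it and leave it there. Then record the exposed length: slide the pointer beside the well up until the top of its arm is level, measured along the well's slope, with the top end of the rod. Leave the shorter plug gauge in the rack and everything else where it is.

Things in the scene. Friction and masses are not known exactly. Their poses are not given: they have to be found in the camera images.
- rod: The depth rod: plain steel, 170 mm long, shaft 18 mm in diameter with a chamfered foot, the top 40 mm a round grip head of 26 mm; 0.18 to 0.27 kg. Origin at the centre of its foot, z along the rod to the head. It starts upright, 40 mm deep in one of the rack's two holes (either one), its top 180 mm above the table.
- rod_top (a point): Centre of the flat top end of the rod's head, on its axis, 170 mm from the foot.
- rack: Fixed black plastic block 75 (x) x 150 (y) x 50 mm high with two holes of 20 mm, 40 mm deep, at y = -37 and +37 mm, origin under its centre.
- plug: Plug gauge, a bystander in the other hole of the rack: steel, 100 mm long, thick body of 32 mm over an 18 mm foot. Origin at its foot, z up. It is to stay in the rack.
- gauge: Fixed aluminium base plate with the blue bracket that carries the well, 190 (x) x 235 (y) x 12 mm, origin on the table under the bracket (the plate reaches from y = -73 to +163 mm), its -x side turned roughly to the robot.
- socket: The well: a blind steel tube fixed on the gauge, smooth bore 22 mm, outside 43, its top 6 mm flared to 28. Origin: centre of its mouth, 118 mm above the table; z: bore axis, out of the mouth, leaning 30 degrees from vertical to the gauge's -x side; y: level, towards the pointer. The rod enters along -z. The solid bottom lies 55 to 85 mm below the mouth, different every time and out of sight.
- seat (a joint): How far the follower in the well is pressed: 0 as found, 0.005 m when on the solid bottom. The rod meets this stiff rubber follower 5 mm above the bottom: it does not yield to the rod's weight, gives way to 5 to 8 N when pushed slowly (15 mm/s), stays down, then stops solid. Over 60 N is ramming.
- pointer (a joint): Height of the pointer along the well's axis, 0 (down) to 0.115 m; it starts at 0 to 0.012. Friction of 4 N keeps it where it is left.
- pointer_edge (a point): Upper face of the free end of the pointer's level steel arm (12 mm wide, 8 mm thick), which ends 24 mm from the well's axis. It lies at y = +30 mm of the well's frame and at z = 20 mm + joint value; its axes are parallel to the well's.
- pointer_knob (a point): A point in the upper part of the pointer's black square knob (22 x 22 mm, sides along the well's x and y; it ends 16 mm above this point). The knob stands on a 12 mm steel post at y = +110 mm of the well's frame; the arm leaves its lower part towards the well, arm top 22 mm below this point. Pull it along the well's z.
- busbar: Bystander: copper busbar bent in a hat shape, about 175 x 20 x 30 mm, on the table. Origin underneath.
- busbar2: Bystander: second busbar, like the first.
- screwdriver: Bystander: screwdriver lying on the table.
- wrench: Bystander: steel wrench lying on the table.
- spacer: Bystander: blue angle bracket, 70 x 50 x 62 mm high, standing on the table.

How it is judged:
On the way, in this order (a step that is already met when the one before it is completed fails the run):
1. the rod is in the well and has pressed the follower solid to the bottom (z of rod in the frame of socket below -0.045 m and x of rod in the frame of socket between -0.006 and 0.006 m and y of rod in the frame of socket between -0.006 and 0.006 m and value of joint seat above 0.004 m), for 0.2 s.
2. the rod is let go and the pointer's arm is level with the top of the rod (z of rod in the frame of socket below -0.045 m and x of rod in the frame of socket between -0.006 and 0.006 m and y of rod in the frame of socket between -0.006 and 0.006 m and z of rod_top in the frame of pointer_edge between -0.004 and 0.004 m and contact force between the fingers and rod below 0.1 N), for 0.3 s.
At the end, for the whole second after the job is handed in: The rod rests in the well, its foot over 45 mm deep and within 6 mm of the axis, the follower pressed at least 4 of its 5 mm; the pointer's arm is within 4 mm of the rod's top end, measured along the well's axis; all at rest (all of step 1 and z of rod_top in the frame of pointer_edge between -0.004 and 0.004 m and linear speed of rod below 0.02 m/s and velocity of joint pointer between -0.01 and 0.01 m/s); the robot touches nothing.
It fails at once if the rod is rammed into the gauge with over 60 N (contact force between rod and gauge above 60 N).
It fails at once if the plug gauge is moved by over 30 mm (distance of plug from where it was at the start of the episode above 0.03 m).
It fails at once if a bystander is moved by over 40 mm (distance of any of busbar, busbar2, screwdriver, wrench, spacer from where it was at the start of the episode above 0.04 m).
It also fails if it takes over 58 s, if anything falls off the work surface, if the arm or the gripper's body presses on something with over 40 N, if the wrist force passes 120 N, or if a joint passes its speed limit or range.

## Working session

There is one attempt and no reset: what is moved stays moved. The work goes in short steps, Python scripts to look and compute and a shell command to move; the robot and the scene stay as the last step left them, time stands still between calls to the robot, and variables do not carry over. Pictures are saved under pics/ and viewed, and the job is handed in when it is done.

```bash
ls; mkdir -p pics; python3 - <<'E'
from workcell import sensors, cams, manip
import cv2,numpy as np
print(sensors.get_obs(), manip.tip_reach)
for n in ["scene","top"]:
    p,d=cams.camera(n); cv2.imwrite(f"pics/{n}0.png",p[:,:,::-1]); np.save(f"{n}0.npy",d); 
    m=cams.camera_model(n); print(n,m)
E
```

```text
pics
{'clock': 0.0, 'joint_pos': array([ 1.3123956 ,  0.33287195, -0.06471226,  1.46093924,  0.02160948,
        1.34987335, -0.08851436]), 'joint_velocities': array([ 0.0007291 , -0.00200777,  0.00028988,  0.00102397, -0.00019139,
       -0.000776  , -0.00055214]), 'tau': array([ 2.30730411e-04, -6.25450659e+01,  4.89525776e-02, -3.91596866e+01,
        1.61075051e-02,  1.00457633e-02, -3.64516302e-05]), 'position': array([ 0.14593506, -0.6073745 ,  0.24951688]), 'ee_rot': array([ 9.93056366e-01,  1.17637435e-01, -1.16253911e-04, -6.88212818e-04]), 'ft_force': array([-0.12536768,  0.02493728, -0.26337867]), 'torque': array([0.05651122, 0.02108172, 0.00366509]), 'grip_width': 0.996640295416463} 0.019
scene {'intrinsics': array([[385.28208442,   0.        , 257.2105348 ],
       [  0.        , 385.28208442, 188.82273893],
       [  0.        ,   0.        ,   1.        ]]), 'k1': -0.09974208009327944, 'view': array([[ 0.06409237,  0.99783237,  0.01492424, -0.04550123],
       [ 0.80117178, -0.0425326 , -0.59692107, -0.3690395 ],
       [-0.5949924 ,  0.05021496, -0.80216115,  1.39672362],
       [ 0.        ,  0.        ,  0.        ,  1.        ]])}
top {'intrinsics': array([[458.73984439,   0.        , 252.16470371],
       [  0.        , 458.73984439, 184.29740436],
       [  0.        ,   0.        ,   1.        ]]), 'k1': -0.006681280662385197, 'view': array([[ 0.00937664, -0.99989259, -0.01126419,  0.02210079],
       [-0.98551491, -0.00733311, -0.16943021,  0.54681372],
       [ 0.16932941,  0.01268971, -0.98547781,  1.49239357],
       [ 0.        ,  0.        ,  0.        ,  1.        ]])}
```

View pics/scene0.png

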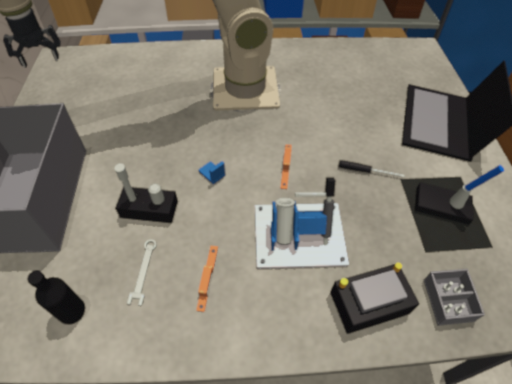

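View pics/top0.png

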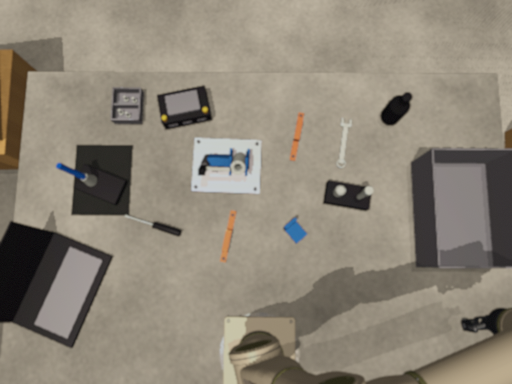

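The scene view shows the rack at (147,203) with the tall rod on the left (120,172) and the plug at (156,193). The gauge is at (300,235), with the well's mouth around (285,203) and the knob at (330,187). In the top view the rod head is at (367,191), the plug at (341,190) and the well at (240,158).

```bash
cat > h.py <<'E'
import numpy as np,cv2
from workcell import cams
def undist(n,u,v):
    m=cams.camera_model(n);K=m["intrinsics"];k=m["k1"]
    x=(u-K[0,2])/K[0,0];y=(v-K[1,2])/K[1,1]
    a,b=x,y
    for _ in range(30):
        s=1+k*(a*a+b*b);a,b=x/s,y/s
    return np.array([a,b,1.0])
def ray(n,u,v):
    V=cams.camera_model(n)["view"];R=V[:3,:3];t=V[:3,3]
    d=R.T@undist(n,u,v);return -R.T@t,d
def atz(n,u,v,z):
    c,d=ray(n,u,v);return c+d*(z-c[2])/d[2]
def atd(n,u,v,D):
    c,d=ray(n,u,v);return c+d*D
def tri(a,b):
    c1,d1=ray("scene",*a);c2,d2=ray("top",*b)
    s,_,_,_=np.linalg.lstsq(np.c_[d1,-d2],c2-c1,rcond=None)
    p,q=c1+d1*s[0],c2+d2*s[1];return (p+q)/2,np.linalg.norm(p-q)
def proj(n,P):
    m=cams.camera_model(n);K=m["intrinsics"];V=m["view"]
    p=V[:3,:3]@np.asarray(P,float)+V[:3,3];a=p[:2]/p[2];a=a*(1+m["k1"]*(a@a))
    return K[:2,:2]@a+K[:2,2]
def crop(src,out,x0,y0,w,h,s):
    I=cv2.imread(src)[y0:y0+h,x0:x0+w];I=cv2.resize(I,None,fx=s,fy=s,interpolation=cv2.INTER_CUBIC)
    for i in range(0,w,10):
        cv2.putText(I,str(x0+i),(i*s,8),0,.3,(0,0,255),1);cv2.line(I,(i*s,10),(i*s,14),(0,0,255),1)
    for i in range(0,h,10):
        cv2.putText(I,str(y0+i),(0,i*s+4),0,.3,(0,0,255),1)
    cv2.imwrite(out,I)
E
python3 -c "
from h import *
crop('pics/scene0.png','pics/s_g.png',245,165,110,110,5)
crop('pics/top0.png','pics/t_g.png',185,130,85,70,8)
crop('pics/scene0.png','pics/s_r.png',105,155,85,75,8)
crop('pics/top0.png','pics/t_r.png',315,170,70,50,10)
"
```

```text
(no output)
```

View pics/s_g.png

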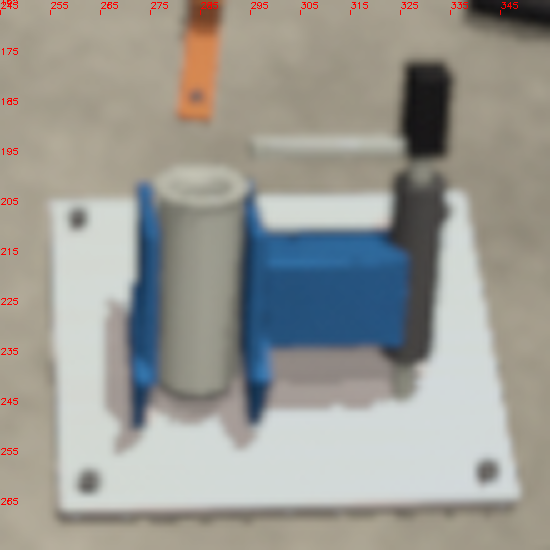

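View pics/t_g.png

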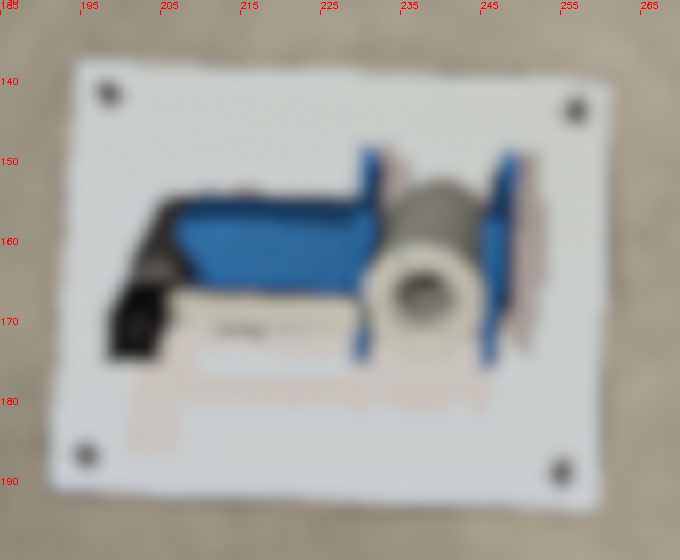

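View pics/s_r.png

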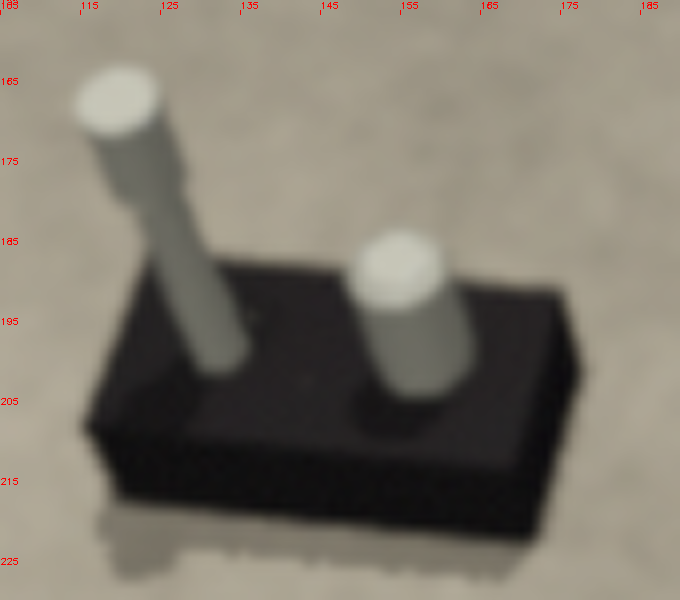

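View pics/t_r.png

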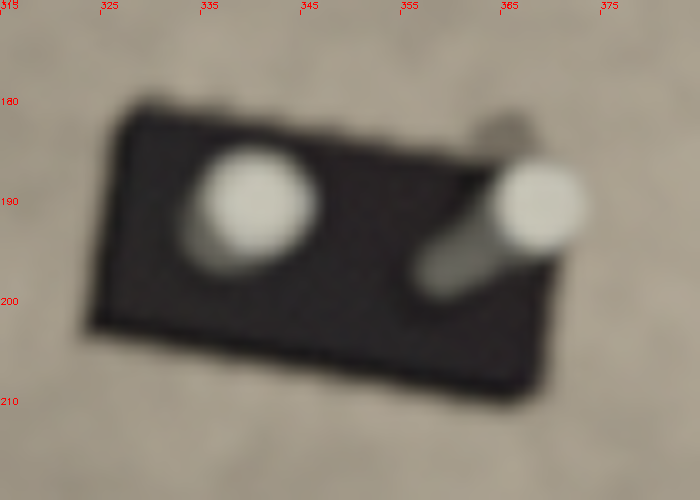

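```bash
cat > m1.py <<'E'
from h import *
f=lambda p,x0,y0,s:((p[0]+.5)/s-.5+x0,(p[1]+.5)/s-.5+y0)
sg=lambda *p:f(p,245,165,5);tg=lambda *p:f(p,185,130,8);sr=lambda *p:f(p,105,155,8);tr=lambda *p:f(p,315,170,10)
for n,a,b in [("rodtop",sr(117,100),tr(540,206)),("plug",sr(400,264),tr(258,203)),("rodbase",sr(220,365),tr(440,290)),
 ("mouth",sg(202,187),tg(427,297)),("hole",sg(208,187),tg(424,297)),
 ("cTL",sg(467,192),tg(78,62) )]:
    print(n,*tri(a,b))
print("plate top cam @.012")
T=[atz("top",*tg(*p),.012) for p in [(78,62),(613,85),(600,510),(50,490)]]
S=[atz("scene",*sg(*p),.012) for p in [(519,498),(58,510),(50,200),(467,192)]]
for t,s in zip(T,S):print(t,s)
for Q in(T,S):
    e=[Q[0]-Q[1],Q[3]-Q[2]];print("yaw y-edges",[np.degrees(np.arctan2(-v[0],v[1])) for v in e],[np.linalg.norm(v) for v in e])
    e=[Q[0]-Q[3],Q[1]-Q[2]];print("yaw x-edges",[np.degrees(np.arctan2(v[1],v[0])) for v in e],[np.linalg.norm(v) for v in e])
R=[atz("scene",*sr(*p),.05) for p in [(155,258),(560,290),(515,468),(85,425)]]
print("rack",R); print([atz("top",*tr(*p),.05) for p in [(140,105),(90,325),(520,400)]])
D=np.load("scene0.npy");D2=np.load("top0.npy")
for n,u,v in [("rodtop",*sr(117,100)),("rim",*sg(165,187)),("knobtop",*sg(427,75)),("arm",*sg(270,146)),("arm",*sg(380,146))]:
    print(n,atd("scene",u,v,D[round(v),round(u)]))
for n,u,v in [("rodtop",*tr(540,206)),("plug",*tr(257,203)),("rim",*tg(427,335)),("knob",*tg(137,325)),("arm",*tg(340,310)),("rimL",*tg(380,297))]:
    print(n,atd("top",u,v,D2[round(v),round(u)]))
E
python3 m1.py
```

```text
rodtop [ 0.50861994 -0.33017035  0.17762603] 0.0003077686624127266
plug [ 0.52060733 -0.25676557  0.10426751] 0.001938494642068667
rodbase [ 0.50385495 -0.33344858  0.0290242 ] 0.0029830605125018518
mouth [0.59206373 0.07354001 0.11645886] 0.002676315312101315
hole [0.59217287 0.07562915 0.1164739 ] 0.004448890036476426
cTL [0.6617801  0.19155809 0.20388763] 0.023975470594552906
plate top cam @.012
[0.71790664 0.23117417 0.012     ] [0.7209496 0.2313624 0.012    ]
[ 0.70898453 -0.00287015  0.012     ] [ 0.71298746 -0.00291672  0.012     ]
[0.52149122 0.00155503 0.012     ] [0.52475974 0.00441292 0.012     ]
[0.5283499  0.23735088 0.012     ] [0.53223748 0.23974972 0.012     ]
yaw y-edges [np.float64(-2.1831422296312546), np.float64(-1.6661136055380232)] [np.float64(0.23421431907910734), np.float64(0.23589557536716843)]
yaw x-edges [np.float64(-1.866322339572166), np.float64(-1.352032112582067)] [np.float64(0.18965734262234568), np.float64(0.18754551595826272)]
yaw y-edges [np.float64(-1.9464881016616522), np.float64(-1.819940937575117)] [np.float64(0.23441438261922504), np.float64(0.
[... 255 characters left out ...]
     ]), array([ 0.56563524, -0.22443645,  0.05      ]), array([ 0.54118756, -0.37064544,  0.05      ])]
[array([ 0.56238628, -0.22892965,  0.05      ]), array([ 0.48800694, -0.21095852,  0.05      ]), array([ 0.46409402, -0.35262999,  0.05      ])]
rodtop [ 0.51143096 -0.32870196  0.18088648]
rim [0.59383515 0.05604275 0.12036449]
knobtop [0.57221318 0.18216871 0.17405268]
arm [0.58591596 0.10730651 0.14012584]
arm [0.58843222 0.16159093 0.13956682]
rodtop [ 0.50808081 -0.32946591  0.18116211]
plug [ 0.52045237 -0.25711707  0.10596718]
rim [0.57724366 0.07219534 0.1116674 ]
knob [0.56770469 0.18156694 0.17490224]
arm [0.58151003 0.1055953  0.1395431 ]
rimL [0.59146499 0.09107745 0.11786092]
```

```bash
cat > go.py <<'E'
# report delta to target: python3 go.py x y z mode(v|t)
import sys,numpy as np
from scipy.spatial.transform import Rotation as R
from workcell import sensors
yaw=np.radians(-1.9);gx=np.array([np.cos(yaw),np.sin(yaw),0]);gy=np.array([-gx[1],gx[0],0]);Z=np.array([0,0,1.])
a=-.5*gx+np.sqrt(.75)*Z; M=np.array([.593,.074,.118])
def tgt(mode):
    z=-Z if mode=="v" else -a
    y=-gy; return R.from_matrix(np.c_[np.cross(y,z),y,z])
if __name__=="__main__":
    o=sensors.get_obs();p=np.array(list(map(float,sys.argv[1:4])))
    q=R.from_quat(o["ee_rot"]);rv=(tgt(sys.argv[4])*q.inv()).as_rotvec()
    print("t",round(o["clock"],2),"pos",o["position"].round(4),"F",o["ft_force"].round(1),"w",round(o["grip_width"],3))
    print("d",(p-o["position"]).round(4),"rv",rv.round(4)); print("j",o["joint_pos"].round(2))
E
python3 go.py .509 -.330 .30 v; python3 -c "
from h import *
D=np.load('top0.npy')
for u,v in [(414,200),(418,150),(430,148),(416,265)]: print(atd('top',u,v,D[v,u]))"
```

```text
t 0.1 pos [ 0.146  -0.6074  0.2496] F [ 0.4  0.5 -0.4] w 1.001
d [0.363  0.2774 0.0504] rv [-1.20e-03 -1.00e-04 -2.69e-01]
j [ 1.31  0.33 -0.06  1.46  0.02  1.35 -0.09]
[ 0.5024052  -0.52362137  0.01261507]
[ 0.67999434 -0.55003798  0.0019597 ]
[ 0.687557   -0.59233685  0.00159289]
[ 0.28464642 -0.51926297  0.01308286]
```

```bash
python3 -m jog '[[[0.02,0.02,0.05],[0,0,-0.05],100],[[0.04,0.035,0.02],[0,0,-0.05],100],[[0.045,0.035,0],[0,0,-0.05],100],[[0.045,0.035,0],[0,0,-0.05],100],[[0.045,0.035,0],[0,0,-0.05],100]]'; python3 go.py .509 -.330 .30 v
```

```text
clock: 0.72
position: [0.3405, -0.4442, 0.319]
ee_rot: [1.0, -0.016, -0.001, -0.002]
ft_force: [1.1, -0.4, -0.5]
grip_width: 1.005
t 0.72 pos [ 0.3405 -0.4442  0.319 ] F [ 1.1 -0.4 -0.5] w 1.005
d [ 0.1685  0.1142 -0.019 ] rv [-0.0049 -0.0016 -0.0013]
j [ 1.01  0.17 -0.2   1.52  0.03  1.46 -0.79]
```

```bash
python3 -m jog '[[[0.045,0.03,0],[0,0,0],100],[[0.045,0.03,0],[0,0,0],100],[[0.045,0.03,0],[0,0,0],80],[[0.03,0.02,-0.01],[0,0,0],80],[[0,0,0],[0,0,0],80]]'; python3 go.py .509 -.330 .23 v
```

```text
clock: 1.35
position: [0.5131, -0.3248, 0.3071]
ee_rot: [1.0, -0.013, -0.002, -0.004]
ft_force: [-1.4, 0.7, -0.7]
grip_width: 0.8
t 1.35 pos [ 0.5131 -0.3248  0.3071] F [-1.4  0.7 -0.7] w 0.8
d [-0.0041 -0.0052 -0.0771] rv [-0.0081 -0.0029 -0.0078]
j [ 0.75  0.29 -0.33  1.4   0.09  1.47 -1.17]
```

```bash
python3 -m jog '[[[-0.004,-0.005,-0.025],[-0.008,-0.003,-0.008],80],[[0,0,-0.025],[0,0,0],80],[[0,0,-0.025],[0,0,0],80],[[0,0,0],[0,0,0],80]]'; python3 go.py .509 -.330 .16 v
python3 - <<'E'
from h import *
for n in ["scene","top"]:
    p,d=cams.camera(n); cv2.imwrite(f"pics/{n}1.png",p[:,:,::-1])
crop('pics/scene1.png','pics/s1.png',80,100,100,100,6)
crop('pics/top1.png','pics/t1.png',315,150,80,80,7)
E
```

```text
clock: 1.85
position: [0.5063, -0.3325, 0.2299]
ee_rot: [1.0, -0.018, -0.001, 0.001]
ft_force: [0.2, 0.0, 0.7]
grip_width: 0.799
t 1.85 pos [ 0.5063 -0.3325  0.2299] F [0.2 0.  0.7] w 0.799
d [ 0.0027  0.0025 -0.0699] rv [ 0.001  -0.0017  0.0034]
j [ 0.76  0.32 -0.32  1.53  0.1   1.31 -1.18]
```

View pics/s1.png

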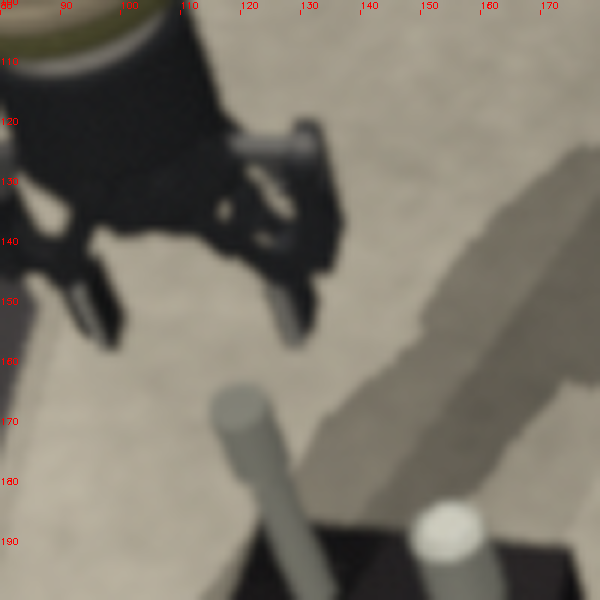

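The gripper straddles the rod: fingertips at (98,157) and (128,157), rod head at (119,168). Descending.

```bash
python3 -m jog '[[[0.003,0.0025,-0.025],[0,0,0],80],[[0,0,-0.025],[0,0,0],80],[[0,0,-0.02],[0,0,0],80],[[0,0,0],[0,0,0],80]]'; python3 go.py .509 -.330 .16 v
```

```text
clock: 2.45
position: [0.5128, -0.3328, 0.1678]
ee_rot: [1.0, -0.019, 0.005, 0.004]
ft_force: [-0.4, 0.6, 0.6]
grip_width: 0.804
t 2.45 pos [ 0.5128 -0.3328  0.1678] F [-0.4  0.6  0.6] w 0.804
d [-0.0038  0.0028 -0.0078] rv [0.0087 0.0099 0.0049]
j [ 0.75  0.37 -0.32  1.6   0.13  1.18 -1.2 ]
```

```bash
python3 -m jog '[[[-0.004,0.003,-0.008],[0.009,0.01,0.005],80],[[0,0,0],[0,0,0],80]]'; python3 go.py .509 -.330 .16 v
```

```text
clock: 2.7
position: [0.5094, -0.3305, 0.1621]
ee_rot: [1.0, -0.017, 0.001, 0.0]
ft_force: [-0.1, -0.0, -0.7]
grip_width: 0.8
t 2.7 pos [ 0.5094 -0.3305  0.1621] F [-0.1 -0.  -0.7] w 0.8
d [-0.0004  0.0005 -0.0021] rv [ 0.001   0.0021 -0.0001]
j [ 0.76  0.37 -0.32  1.61  0.12  1.18 -1.19]
```

```bash
python3 -m jog '[[[0,0,-0.002],[0,0,0],0],[[0,0,0],[0,0,0],0],[[0,0,0],[0,0,0],0],[[0,0,0],[0,0,0],0],[[0,0,0],[0,0,0],0]]' 70; python3 go.py .509 -.330 .16 v
```

```text
clock: 3.32
position: [0.5101, -0.3307, 0.1617]
ee_rot: [1.0, -0.017, 0.002, 0.001]
ft_force: [-0.8, 0.4, 0.3]
grip_width: 0.278
t 3.33 pos [ 0.5101 -0.3307  0.1617] F [-0.8  0.4  0.3] w 0.278
d [-0.0011  0.0007 -0.0017] rv [ 0.0022  0.004  -0.0001]
j [ 0.76  0.37 -0.32  1.61  0.12  1.17 -1.19]
```

```bash
python3 -m jog '[[[0,0,0.02],[0,0,0],0],[[0,0,0.03],[0,0,0],0],[[0,0,0.04],[0,0,0],0],[[0,0,0.04],[0,0,0],0],[[0,0,0.03],[0,0,0],0]]'; python3 go.py .509 -.330 .32 v
python3 - <<'E'
from h import *
for n in ["scene","top"]:
    p,d=cams.camera(n); cv2.imwrite(f"pics/{n}2.png",p[:,:,::-1])
crop('pics/scene2.png','pics/s2.png',60,60,140,150,4)
E
```

```text
clock: 3.95
position: [0.5076, -0.3295, 0.3213]
ee_rot: [1.0, -0.016, -0.002, -0.001]
ft_force: [0.6, -0.3, -2.6]
grip_width: 0.273
t 3.95 pos [ 0.5076 -0.3295  0.3213] F [ 0.6 -0.3 -2.6] w 0.273
d [ 0.0014 -0.0005 -0.0013] rv [-0.0026 -0.0034 -0.0003]
j [ 0.76  0.28 -0.32  1.39  0.09  1.49 -1.17]
```

View pics/s2.png

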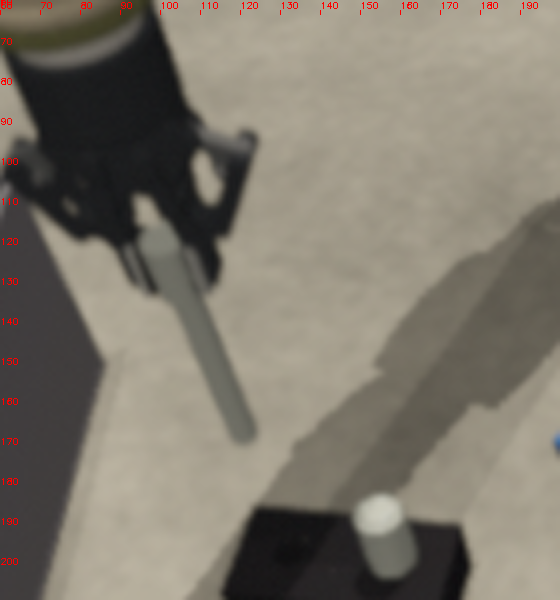

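The rod hangs from the jaws, clear of the rack (head (100,120), foot (121,168)), and the plug is still in place. Moving to the well while tilting.

```bash
python3 -m jog '[[[0,0.05,0.01],[0,-0.08,0],0],[[0,0.055,0.01],[0,-0.08,0],0],[[0,0.055,0],[0,-0.09,0],0],[[0,0.055,0],[0,-0.09,0],0],[[0,0.055,0],[0,-0.09,0],0]]'; python3 go.py .502 .077 .276 t
```

```text
clock: 4.68
position: [0.5066, -0.0564, 0.3344]
ee_rot: [0.976, -0.02, 0.215, -0.007]
ft_force: [0.9, 2.0, -1.5]
grip_width: 0.279
t 4.67 pos [ 0.5066 -0.0564  0.3344] F [ 0.9  2.  -1.5] w 0.279
d [-0.0046  0.1334 -0.0584] rv [-0.0244 -0.0892  0.0013]
j [ 0.66 -0.26 -0.51  1.93 -0.22  1.01 -1.4 ]
```

```bash
python3 -m jog '[[[0,0.045,0],[-0.01,-0.04,0],0],[[-0.004,0.045,0],[-0.01,-0.04,0],0],[[0,0.043,-0.02],[0,0,0],0],[[0,0,-0.01],[0,0,0],0],[[0,0,0],[0,0,0],0]]'; python3 go.py .502 .077 .30 t
python3 - <<'E'
from h import *
for n in ["scene","top"]:
    p,d=cams.camera(n); cv2.imwrite(f"pics/{n}3.png",p[:,:,::-1])
crop('pics/scene3.png','pics/s3.png',220,80,150,150,4)
crop('pics/top3.png','pics/t3.png',180,120,100,80,7)
E
```

```text
clock: 5.3
position: [0.4976, 0.083, 0.2965]
ee_rot: [0.967, -0.015, 0.253, 0.004]
ft_force: [0.1, -0.4, -2.1]
grip_width: 0.282
t 5.3 pos [0.4976 0.083  0.2965] F [ 0.1 -0.4 -2.1] w 0.282
d [ 0.0044 -0.006   0.0035] rv [-0.0002 -0.012  -0.0025]
j [ 0.61 -0.36 -0.78  2.05 -0.18  0.85 -1.71]
```

View pics/s3.png

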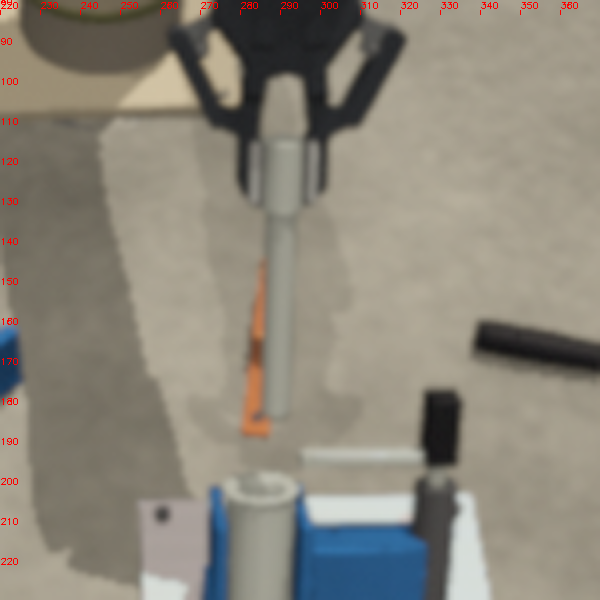

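View pics/t3.png

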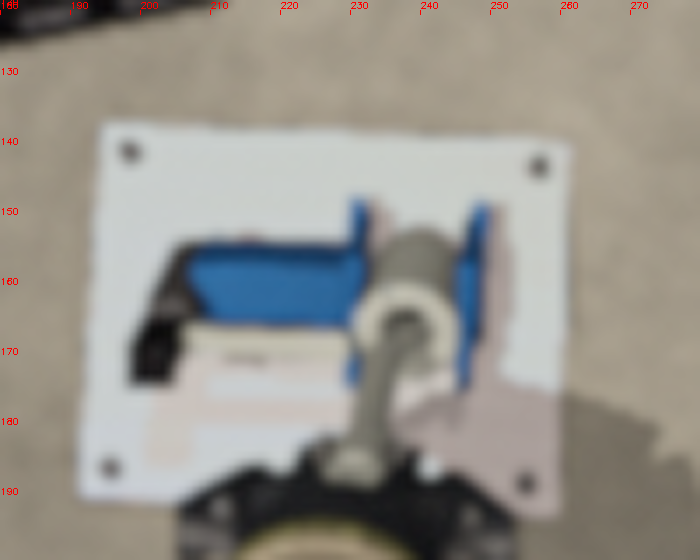

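The rod is pre-aligned above the mouth. In the scene view the foot is near (289,182) and the mouth near (285,202); in the top view the foot is at (238,166). Checking numerically.

```bash
python3 - <<'E'
from h import *; from go import *
o=sensors.get_obs();q=R.from_quat(o["ee_rot"]);p=o["position"]
f=p+q.apply([0,0,.152]);print("foot",f,"proj",proj("scene",f),proj("top",f))
t=p-q.apply([0,0,.018]);print("rodtop proj",proj("scene",t),proj("top",t))
print("mouth proj",proj("scene",M),proj("top",M),"a",a)
print("tri",tri((288.8,181.9),(237.8,165.9)))
W=np.c_[np.cross(gy,a),gy,a]; print("foot in well",W.T@(f-M))
print("tilt err",np.degrees((tgt("t")*q.inv()).magnitude()))
E
```

```text
foot [0.57285006 0.08072995 0.1654044 ] proj [288.0366018  183.73393278] [234.45315622 169.40017248]
rodtop proj [290.10573015 113.9200552 ] [230.41972137 188.19159492]
mouth proj [284.72885345 201.94275588] [237.36685824 166.24815508] a [-0.49972511  0.01657759  0.8660254 ]
tri (array([0.58091187, 0.07487823, 0.18356875]), np.float64(0.010526051678731965))
foot in well [0.00606819 0.00605818 0.05123442]
tilt err 0.6051524334636793
```

```bash
python3 - <<'E'
from h import *
crop('pics/top3.png','pics/t3b.png',220,150,40,45,16)
crop('pics/scene3.png','pics/s3b.png',265,165,45,50,13)
E
```

```text
(no output)
```

View pics/t3b.png

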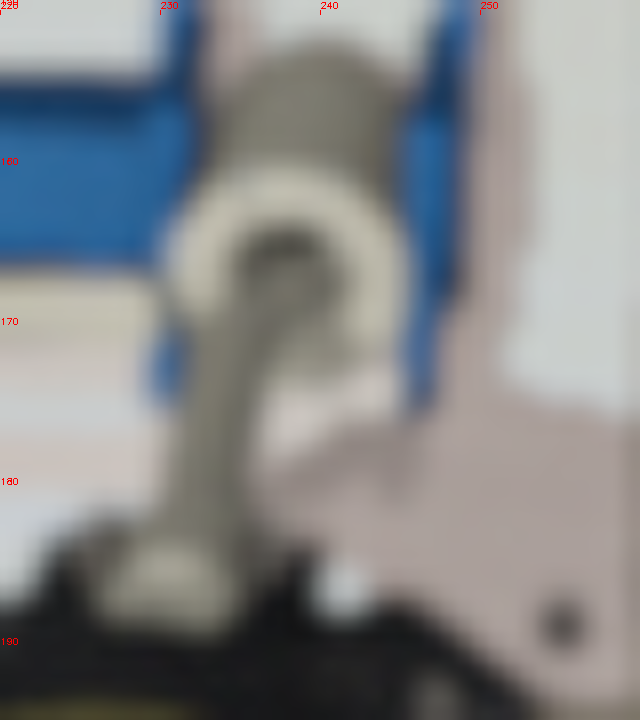

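View pics/s3b.png

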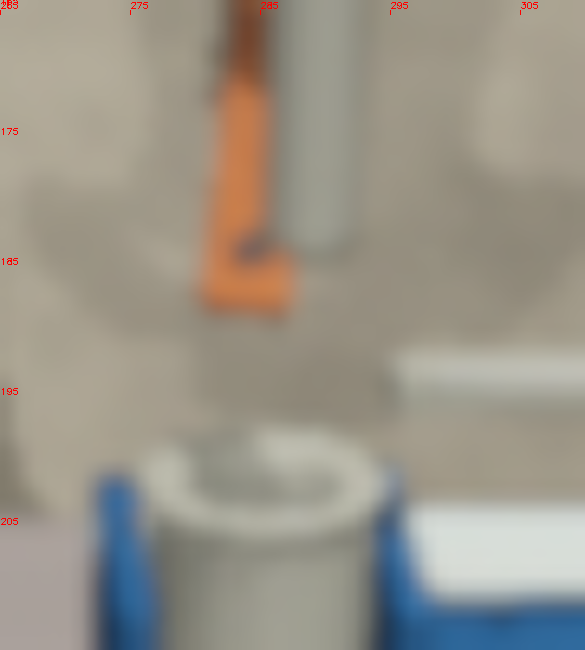

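```bash
python3 -m jog '[[[-0.006,-0.006,-0.003],[0,-0.012,-0.002],0],[[0,0,0],[0,0,0],0]]'; cat > chk.py <<'E'
from h import *; from go import *
import sys
L=float(sys.argv[1]) if len(sys.argv)>1 else .152
o=sensors.get_obs();q=R.from_quat(o["ee_rot"]);p=o["position"]
W=np.c_[np.cross(gy,a),gy,a]
print("t",round(o["clock"],2),"TCP well",(W.T@(p-M)).round(4),"foot well",(W.T@(p+q.apply([0,0,L])-M)).round(4),"rv",(tgt("t")*q.inv()).as_rotvec().round(4),"F well",(W.T@o["ft_force"]).round(1),"tau",o["torque"].round(2),"w",round(o["grip_width"],3))
def wd(x,y,z): return (W@np.array([x,y,z])).round(4)
E
python3 chk.py; python3 -c "
from chk import *
print(W.round(3)); print(wd(0,0,-.025))"
```

```text
clock: 5.65
position: [0.4922, 0.0749, 0.295]
ee_rot: [0.965, -0.018, 0.26, 0.004]
ft_force: [0.2, 0.4, -1.5]
grip_width: 0.273
t 5.65 TCP well [ 0.0012 -0.0025  0.2037] foot well [ 0.0015 -0.0024  0.0517] rv [-0.0018  0.0026  0.0027] F well [-0.6  0.4 -1.4] tau [-0.02  0.77  0.01] w 0.273
t 5.65 TCP well [ 0.0012 -0.0025  0.2037] foot well [ 0.0015 -0.0024  0.0517] rv [-0.0018  0.0026  0.0027] F well [-0.6  0.4 -1.4] tau [-0.02  0.77  0.01] w 0.273
[[ 0.866  0.033 -0.5  ]
 [-0.029  0.999  0.017]
 [ 0.5    0.     0.866]]
[ 0.0125 -0.0004 -0.0217]
```

```bash
python3 -m jog '[[[0.008,0.001,-0.0155],[-0.002,0.0025,0.002],0],[[0.0085,0,-0.015],[0,0,0],0],[[0,0,0],[0,0,0],0]]'; python3 chk.py
python3 - <<'E'
from h import *
for n in ["scene","top"]:
    p,d=cams.camera(n); cv2.imwrite(f"pics/{n}4.png",p[:,:,::-1])
crop('pics/scene4.png','pics/s4.png',265,165,45,50,12)
crop('pics/top4.png','pics/t4.png',220,150,40,45,12)
a=cv2.imread('pics/s4.png');b=cv2.imread('pics/t4.png');h=min(a.shape[0],b.shape[0]);b=b[:h];a=a[:h];I=np.hstack([a,b]);cv2.imwrite('pics/c4.png',cv2.resize(I,None,fx=.75,fy=.75))
E
```

```text
clock: 6.02
position: [0.5093, 0.0747, 0.265]
ee_rot: [0.965, -0.017, 0.26, 0.005]
ft_force: [-0.5, 0.4, -2.7]
grip_width: 0.281
t 6.03 TCP well [ 0.0011 -0.0021  0.1691] foot well [ 0.0014 -0.0023  0.0171] rv [0.0002 0.0024 0.0027] F well [-1.7  0.4 -2.1] tau [-0.05  0.8   0.01] w 0.281
```

View pics/c4.png

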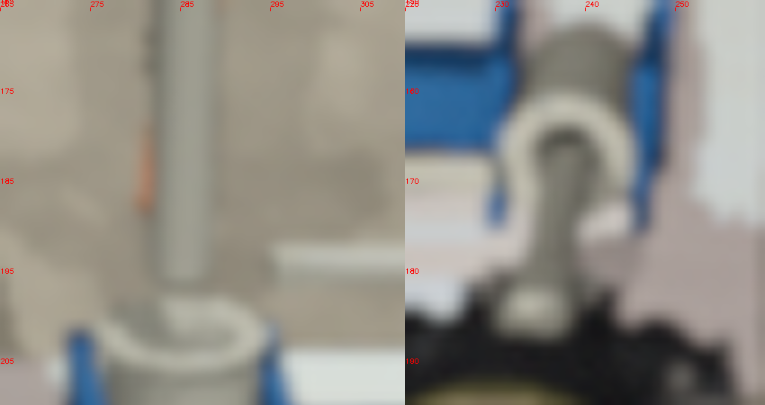

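Both views show the foot aligned with the bore: in the scene view the rod is at x≈285.5 against the mouth at 285.4, and in the top view they agree within half a pixel. Entering now.

```bash
python3 -m jog '[[[0.004,0.0005,-0.009],[0,0.002,0.002],0],[[0.005,0,-0.0087],[0,0,0],0],[[0.005,0,-0.0087],[0,0,0],0]]'; python3 chk.py
```

```text
clock: 6.5
position: [0.5243, 0.0755, 0.2398]
ee_rot: [0.965, -0.016, 0.261, 0.005]
ft_force: [-2.5, -0.0, -1.8]
grip_width: 0.281
t 6.5 TCP well [ 0.0014 -0.0007  0.1398] foot well [ 0.002  -0.001  -0.0122] rv [0.0015 0.004  0.0005] F well [-3.  -0.1 -0.3] tau [0.07 1.69 0.02] w 0.281
```

```bash
python3 -m jog '[[[0.004,0,-0.0092],[0,0.003,0],0],[[0.005,0,-0.0087],[0,0,0],0],[[0.0045,0,-0.009],[0,0,0],0]]'; python3 chk.py
```

```text
clock: 6.88
position: [0.5389, 0.0756, 0.2107]
ee_rot: [0.966, -0.016, 0.259, 0.005]
ft_force: [-0.2, 0.2, -1.8]
grip_width: 0.281
t 6.88 TCP well [-0.0005 -0.0002  0.1074] foot well [-0.0004 -0.0003 -0.0446] rv [0.0004 0.0008 0.0003] F well [-1.1  0.2 -1.4] tau [-0.01  0.75  0.02] w 0.281
```

```bash
python3 -m jog '[[[0.001,0,-0.0017],[0,0,0],0],[[0.001,0,-0.0017],[0,0,0],0],[[0.001,0,-0.0017],[0,0,0],0]]'; python3 chk.py
```

```text
clock: 7.25
position: [0.5424, 0.0756, 0.2049]
ee_rot: [0.966, -0.016, 0.259, 0.004]
ft_force: [-0.6, -0.2, -2.2]
grip_width: 0.278
t 7.25 TCP well [-4.000e-04 -1.000e-04  1.005e-01] foot well [-0.0003  0.     -0.0515] rv [-0.001   0.0004  0.0004] F well [-1.6 -0.2 -1.6] tau [0.03 0.82 0.02] w 0.278
```

```bash
python3 -m jog '[[[0.001,0,-0.0017],[0,0,0],0],[[0.001,0,-0.0017],[0,0,0],0],[[0.001,0,-0.0017],[0,0,0],0]]'; python3 chk.py
```

```text
clock: 7.62
position: [0.5458, 0.0756, 0.2006]
ee_rot: [0.966, -0.016, 0.259, 0.004]
ft_force: [-6.4, 0.1, 5.2]
grip_width: 0.278
t 7.62 TCP well [0.0004 0.     0.0951] foot well [ 0.0006 -0.     -0.0569] rv [0.0003 0.0014 0.0006] F well [-3.  -0.1  7.7] tau [-0.07  1.5  -0.04] w 0.278
```

```bash
python3 -m jog '[[[0.001,0,-0.0018],[0,0,0],0],[[0.001,0,-0.0018],[0,0,0],0]]'; python3 chk.py
```

```text
clock: 7.88
position: [0.5495, 0.0763, 0.2]
ee_rot: [0.965, -0.016, 0.262, 0.005]
ft_force: [-14.8, -2.4, 23.3]
grip_width: 0.273
t 7.88 TCP well [0.0033 0.0008 0.0928] foot well [ 0.0042  0.0006 -0.0592] rv [0.0021 0.0059 0.0001] F well [-1.1 -2.9 27.5] tau [-0.97  0.93 -0.6 ] w 0.273
```

```bash
python3 -m jog '[[[-0.0026,-0.0006,-0.0015],[0.002,0.006,0],0],[[0,0,0],[0,0,0],0]]'; python3 chk.py
```

```text
clock: 8.12
position: [0.5478, 0.0758, 0.1997]
ee_rot: [0.965, -0.016, 0.26, 0.004]
ft_force: [-0.1, 0.2, -2.4]
grip_width: 0.279
t 8.12 TCP well [0.0017 0.0003 0.0934] foot well [ 0.002   0.0003 -0.0586] rv [ 0.0005  0.0023 -0.0001] F well [-1.3  0.2 -2.1] tau [-0.02  0.76 -0.  ] w 0.279
```

```bash
python3 -m jog '[[[-0.0004,-0.0003,-0.0026],[0,0.002,0],0],[[0.001,0,-0.0018],[0,0,0],0]]'; python3 chk.py
```

```text
clock: 8.38
position: [0.5516, 0.0765, 0.2]
ee_rot: [0.965, -0.015, 0.263, 0.005]
ft_force: [-18.0, -1.9, 29.1]
grip_width: 0.276
t 8.38 TCP well [0.0051 0.0011 0.0918] foot well [ 0.0065  0.0009 -0.0602] rv [ 0.002   0.0088 -0.0009] F well [-1.  -2.5 34.1] tau [-0.81  1.07 -0.48] w 0.276
```

```bash
python3 -m jog '[[[-0.0044,-0.0008,-0.0023],[-0.002,0.008,0],0],[[0,0,0],[0,0,0],0]]'; python3 chk.py;python3 -m jog '[[[0.0003,0,-0.0015],[0,0,0],0]]'; python3 chk.py;python3 -m jog '[[[0.0003,0,-0.0015],[0,0,0],0]]'; python3 chk.py;python3 -m jog '[[[0.0,0,-0.0015],[0,0,0],0]]'; python3 chk.py
```

```text
clock: 8.62
position: [0.5485, 0.076, 0.1992]
ee_rot: [0.965, -0.015, 0.261, 0.006]
ft_force: [-0.7, 0.3, -1.2]
grip_width: 0.278
t 8.62 TCP well [0.0021 0.0006 0.0926] foot well [ 0.0027  0.0001 -0.0594] rv [ 0.004   0.0043 -0.0013] F well [-1.2  0.3 -0.7] tau [0.05 0.73 0.  ] w 0.278
clock: 8.75
position: [0.5497, 0.0763, 0.199]
ee_rot: [0.965, -0.015, 0.262, 0.006]
ft_force: [-20.6, -0.3, 30.0]
grip_width: 0.277
t 8.75 TCP well [0.0029 0.0009 0.0918] foot well [ 0.0039  0.0004 -0.0602] rv [ 0.0045  0.0065 -0.0015] F well [-2.8 -1.  36.3] tau [-0.43  1.29 -0.24] w 0.277
clock: 8.88
position: [0.5514, 0.0766, 0.1996]
ee_rot: [0.964, -0.015, 0.264, 0.007]
ft_force: [-18.7, -1.5, 29.8]
grip_width: 0.279
t 8.88 TCP well [0.0047 0.0012 0.0915] foot well [ 0.0063  0.0007 -0.0605] rv [ 0.0054  0.01   -0.0017] F well [-1.2 -2.2 35.2] tau [-0.65  1.23 -0.42] w 0.279
clock: 9.0
position: [0.5528, 0.0768, 0.2001]
ee_rot: [0.964, -0.014, 0.265, 0.007]
ft_force: [-13.9, -2.2, 22.1]
grip_width: 0.28
t 9.0 TCP well [0.0061 0.0015 0.0913] foot well [ 0.0082  0.0009 -0.0607] rv [ 0.0063  0.0134 -0.0018] F well [-0.9 -2.7 26. ] tau [-0.64  1.04 -0.42] w 0.28
```

```bash
python3 -m jog '[[[-0.004,-0.001,-0.0025],[-0.006,0.013,0.002],0],[[0,0,0],[0,0,0],0]]'; python3 chk.py;python3 -m jog '[[[0,0,0],[0,0,0],60],[[0,0,0],[0,0,0],60],[[0,0,0],[0,0,0],60],[[0,0,0],[0,0,0],60]]'; python3 chk.py
python3 - <<'E'
from h import *
for n in ["scene","top"]:
    p,d=cams.camera(n); cv2.imwrite(f"pics/{n}5.png",p[:,:,::-1])
crop('pics/scene5.png','pics/s5.png',240,120,110,100,6)
E
```

```text
clock: 9.25
position: [0.5503, 0.0765, 0.1994]
ee_rot: [0.965, -0.012, 0.261, 0.009]
ft_force: [-1.2, -0.2, 0.8]
grip_width: 0.278
t 9.25 TCP well [0.0037 0.0011 0.0918] foot well [ 0.0044 -0.0001 -0.0601] rv [ 0.012   0.0045 -0.0047] F well [-0.6 -0.2  1.3] tau [-0.11  0.58 -0.08] w 0.278
clock: 9.75
position: [0.5497, 0.0762, 0.1981]
ee_rot: [0.965, -0.013, 0.26, 0.009]
ft_force: [0.4, -0.8, 0.3]
grip_width: 0.6
t 9.75 TCP well [0.0025 0.0007 0.0911] foot well [ 0.003  -0.0004 -0.0609] rv [ 0.0114  0.0026 -0.0041] F well [ 0.5 -0.8  0. ] tau [0.09 0.58 0.06] w 0.6
```

View pics/s5.png

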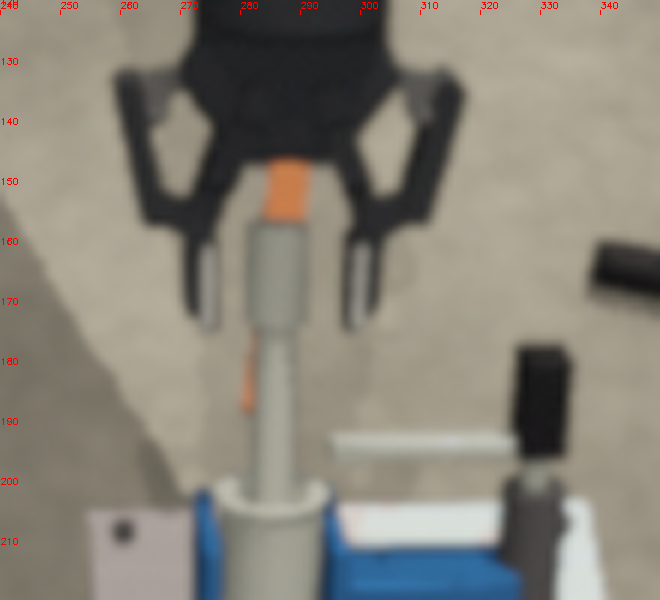

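The rod stands in the well, released: head top at (286,157), with the fingers clear on both sides. Retracting along the axis.

```bash
python3 -m jog '[[[-0.01,0.0003,0.0173],[0,0,0],60],[[-0.02,0.0007,0.0346],[0,0,0],60],[[-0.02,0.0007,0.0346],[0,0,0],60],[[-0.02,0.0007,0.0346],[0,0,0],60],[[-0.02,0,0.03],[0,0,0],60]]'; python3 chk.py
python3 - <<'E'
from h import *
for n in ["scene","top"]:
    p,d=cams.camera(n); cv2.imwrite(f"pics/{n}6.png",p[:,:,::-1]);np.save(n+"6.npy",d)
crop('pics/scene6.png','pics/s6.png',260,145,90,70,8)
crop('pics/top6.png','pics/t6.png',190,140,70,60,10)
E
```

```text
clock: 10.48
position: [0.4558, 0.0789, 0.3513]
ee_rot: [0.966, -0.013, 0.258, 0.007]
ft_force: [-16.5, -8.0, 14.5]
grip_width: 0.6
t 10.47 TCP well [-0.0023  0.0004  0.2707] foot well [-0.0025 -0.0002  0.1187] rv [ 0.0074 -0.0016 -0.0052] F well [-6.8 -8.5 20.6] tau [-0.62  0.49 -0.32] w 0.6
```

View pics/s6.png

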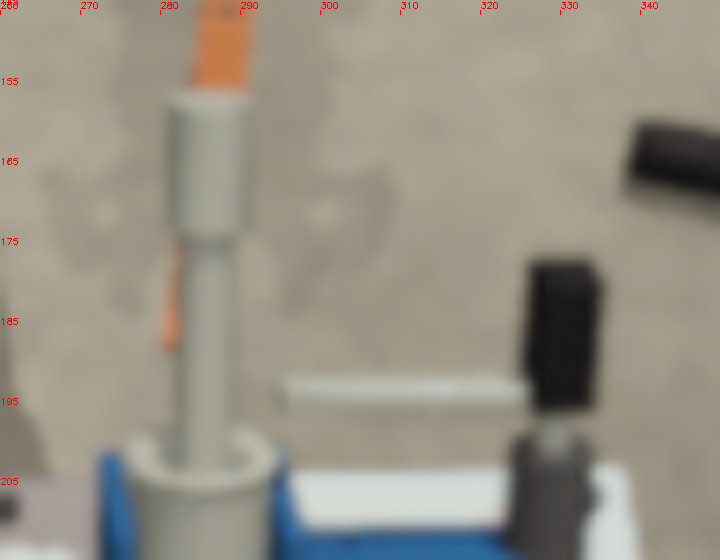

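View pics/t6.png

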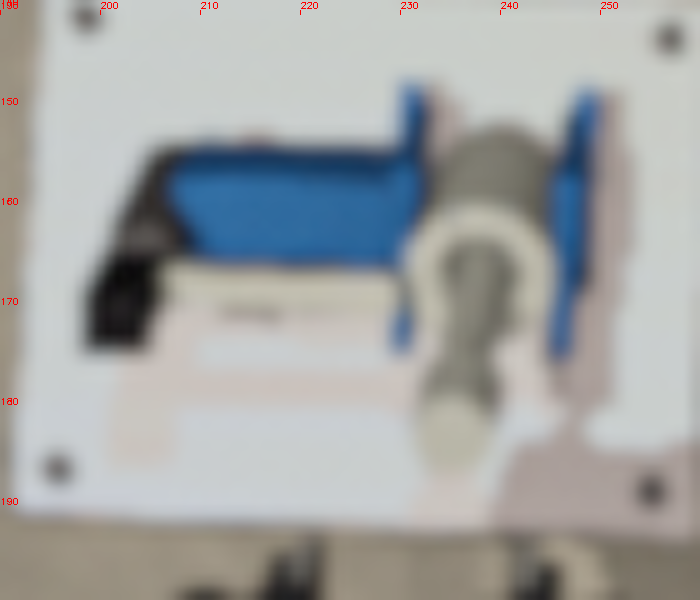

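```bash
python3 chk.py; python3 - <<'E'
from h import *; from go import *
W=np.c_[np.cross(gy,a),gy,a]
P,e=tri((285.8,157.4),(235.05,183.05)); print("rodtop tri",P,e,"well",W.T@(P-M))
for n in ["scene","top"]:
    D=np.load(n+"6.npy")
    pts={"scene":[(286,157),(286,158),(285,157),(287,157),(300,193),(310,193),(320,193),(331,178)],"top":[(235,182),(235,183),(235,184),(234,183),(212,169),(218,169),(225,169),(202,171)]}[n]
    for u,v in pts: print(n,u,v,(W.T@(atd(n,u,v,D[v,u])-M)).round(4))
for s in (.105,.1091,.113): print(s,proj("scene",M+a*s),proj("top",M+a*s))
for q in (0,.005,.01):
    E=M+W@[0,.03,.02+q]; print(q,"edge",proj("scene",M+W@[0,.024,.02+q]),proj("top",M+W@[0,.024,.02+q]),"knobtop",proj("scene",M+W@[0,.11,.058+q]),proj("top",M+W@[0,.11,.058+q]))
E
```

```text
t 10.57 TCP well [-0.001   0.0005  0.271 ] foot well [-1.00e-03  1.00e-04  1.19e-01] rv [ 0.0061  0.     -0.0054] F well [ 0.4 -0.9  0.5] tau [ 0.02  0.5  -0.03] w 0.601
rodtop tri [0.52298887 0.07700704 0.20477539] 0.0016335564773913786 well [-0.01729673  0.00068415  0.11018586]
scene 286 157 [-0.0099  0.0011  0.1137]
scene 286 158 [-0.0036  0.0005  0.1133]
scene 285 157 [-0.0112 -0.0011  0.1133]
scene 287 157 [-0.0129  0.0039  0.1127]
scene 300 193 [-0.0011  0.0372  0.023 ]
scene 310 193 [0.0015 0.0615 0.0238]
scene 320 193 [0.0044 0.0857 0.0246]
scene 331 178 [0.0032 0.1105 0.0633]
top 235 182 [-0.0118 -0.0003  0.1162]
top 235 183 [-0.0157 -0.0002  0.1144]
top 235 184 [-0.0185 -0.0003  0.1155]
top 234 183 [-0.0161  0.0028  0.1137]
top 212 169 [-0.0058  0.0796  0.0208]
top 218 169 [-0.0039  0.0601  0.024 ]
top 225 169 [-0.0012  0.0374  0.0292]
top 202 171 [0.0004 0.1059 0.0625]
0.105 [285.86042253 161.82687067] [235.22662815 177.03192538]
0.1091 [285.90536243 160.18798631] [235.13684123 177.48434156]
0.113 [285.94815657 158.62389823] [235.05096713 177.9170431 ]
0 edge [294.66995306 194.40992529] [229.44830051 167.8930944 ] knobtop [330.37674917 179.55711644] [200.8728033 170.6222441]
0.005 edge [294.74372029 192.54965665] [229.32614063 168.38525862] knobtop [330.52418324 177.64595512] [200.65339942 171.13519491]
0.01 edge [294.8176225  190.68151706] [229.20319079 168.88060725] knobtop [330.67186438 175.72686499] [200.43254321 171.65154382]
```

```bash
python3 -c "
from chk import *
print((M+W@np.array([0,.11,.16])).round(4),(M+W@np.array([0,.11,.052])).round(4))
print((M+W@np.array([0,.11,.16])-p).round(4))"
```

```text
t 10.57 TCP well [-0.001   0.0005  0.271 ] foot well [-1.00e-03  1.00e-04  1.19e-01] rv [ 0.0061  0.     -0.0054] F well [ 0.4 -0.9  0.5] tau [ 0.02  0.5  -0.03] w 0.601
[0.5167 0.1866 0.2566] [0.5707 0.1848 0.163 ]
[ 0.06    0.1076 -0.0956]
```

```bash
python3 -m jog '[[[0.004,0.04,0],[0.003,0,-0.003],60],[[0,0.045,0],[0.003,0,-0.003],60],[[0.015,0.022,-0.026],[0,0,0],60],[[0.02,0,-0.034],[0,0,0],60],[[0.018,0,-0.03],[0,0,0],60]]'; python3 go.py .517 .1866 .2566 t; python3 chk.py
```

```text
clock: 11.2
position: [0.5148, 0.1923, 0.261]
ee_rot: [0.965, -0.014, 0.262, 0.004]
ft_force: [0.1, -1.0, -1.1]
grip_width: 0.603
t 11.2 pos [0.5148 0.1923 0.261 ] F [ 0.1 -1.  -1.1] w 0.603
d [ 0.0022 -0.0057 -0.0044] rv [-0.0005  0.007  -0.0037]
j [ 0.82 -0.28 -1.23  2.   -0.04  0.76 -2.05]
t 11.2 TCP well [0.0004 0.1156 0.1649] foot well [0.0015 0.116  0.0129] rv [-0.0005  0.007  -0.0037] F well [-0.4 -1.  -1. ] tau [ 0.    0.53 -0.1 ] w 0.603
```

```bash
python3 -m jog '[[[0.0105,-0.006,-0.019],[0,0.007,-0.004],60],[[0.01,0,-0.0173],[0,0,0],60],[[0.01,0,-0.0173],[0,0,0],60],[[0,0,0],[0,0,0],60]]'; python3 chk.py
python3 - <<'E'
from h import *
for n in ["scene","top"]:
    p,d=cams.camera(n); cv2.imwrite(f"pics/{n}7.png",p[:,:,::-1])
crop('pics/scene7.png','pics/s7.png',265,125,90,85,7)
crop('pics/top7.png','pics/t7.png',180,140,70,60,9)
E
```

```text
clock: 11.7
position: [0.5423, 0.1847, 0.2059]
ee_rot: [0.967, -0.017, 0.255, 0.003]
ft_force: [-0.4, 0.7, 0.3]
grip_width: 0.602
t 11.7 TCP well [-0.0031  0.109   0.1033] foot well [-0.0043  0.1094 -0.0486] rv [-0.0034 -0.0072  0.0001] F well [-0.2  0.7  0.5] tau [0.   0.54 0.04] w 0.602
```

View pics/s7.png

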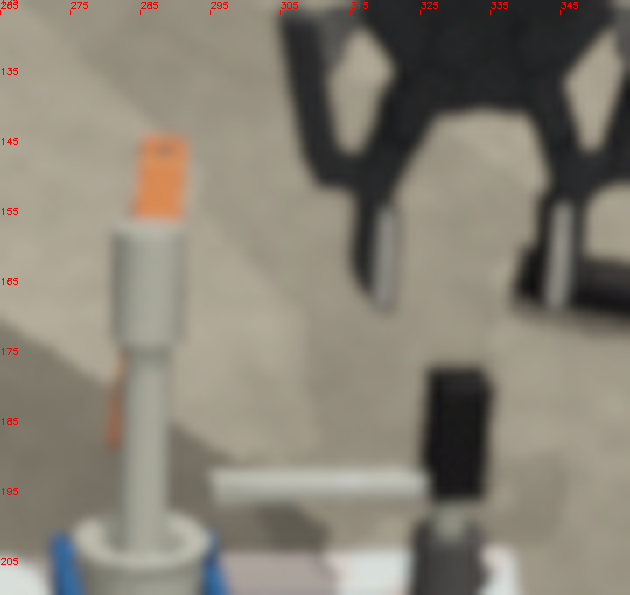

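View pics/t7.png

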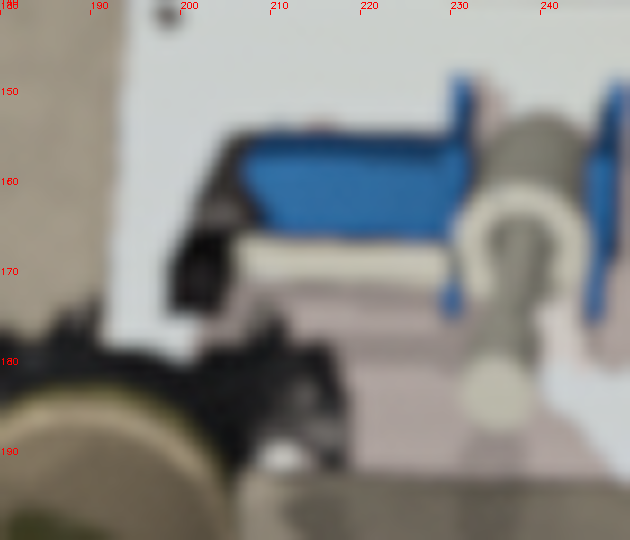

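The fingers straddle the knob: knob top at (330,178), finger mid at (332,165), so about 1 px off. Descending onto it.

```bash
python3 -m jog '[[[0.011,-0.001,-0.014],[-0.003,-0.007,0],60],[[0.0085,0,-0.0145],[0,0,0],60],[[0.007,0,-0.012],[0,0,0],60],[[0,0,0],[0,0,0],60]]'; python3 chk.py
```

```text
clock: 12.3
position: [0.5673, 0.186, 0.1782]
ee_rot: [0.964, -0.016, 0.266, 0.006]
ft_force: [-0.7, 0.0, 0.2]
grip_width: 0.599
t 12.3 TCP well [0.0046 0.111  0.0668] foot well [ 0.0069  0.1107 -0.0852] rv [0.0026 0.0153 0.0004] F well [-0.5  0.   0.5] tau [0.13 0.51 0.03] w 0.599
```

```bash
python3 -m jog '[[[-0.002,-0.001,-0.010],[0.003,0.015,0],60],[[0.004,-0.001,-0.0065],[0,0,0],60],[[0,0,0],[0,0,0],60]]'; python3 chk.py; python3 go.py .57 .18 .163 t
```

```text
clock: 12.68
position: [0.569, 0.1842, 0.1655]
ee_rot: [0.965, -0.017, 0.261, 0.003]
ft_force: [-0.1, -1.0, 0.2]
grip_width: 0.601
t 12.68 TCP well [-0.0002  0.1093  0.0549] foot well [ 0.0005  0.1096 -0.0971] rv [-0.0022  0.0049  0.001 ] F well [-0.  -1.   0.2] tau [0.03 0.51 0.01] w 0.601
t 12.68 pos [0.569  0.1842 0.1655] F [-0.1 -1.   0.2] w 0.601
d [ 0.001  -0.0042 -0.0025] rv [-0.0022  0.0049  0.001 ]
j [ 0.26  0.14 -0.83  2.03  0.65  0.66 -2.6 ]
```

```bash
python3 -m jog '[[[0,0,0],[0,0,0],0],[[0,0,0],[0,0,0],0],[[0,0,0],[0,0,0],0],[[0,0,0],[0,0,0],0],[[0,0,0],[0,0,0],0]]' 50; python3 chk.py; python3 go.py .57 .18 .163 t
```

```text
clock: 13.3
position: [0.5689, 0.1845, 0.1665]
ee_rot: [0.965, -0.017, 0.261, 0.002]
ft_force: [2.2, 2.5, -2.1]
grip_width: 0.244
t 13.3 TCP well [0.0002 0.1096 0.0559] foot well [ 0.001   0.1101 -0.0961] rv [-0.004   0.0057  0.0007] F well [ 0.8  2.6 -2.9] tau [-0.02  0.41  0.12] w 0.244
t 13.3 pos [0.5689 0.1845 0.1665] F [ 2.2  2.5 -2.1] w 0.244
d [ 0.0011 -0.0045 -0.0035] rv [-0.004   0.0057  0.0007]
j [ 0.26  0.14 -0.83  2.03  0.64  0.66 -2.59]
```

```bash
python3 -m jog '[[[-0.003,0,0.0052],[0,0,0],0],[[-0.005,0.0002,0.0087],[0,0,0],0],[[-0.005,0.0002,0.0087],[0,0,0],0],[[0,0,0],[0,0,0],0]]'; python3 chk.py; python3 go.py .57 .18 .163 t
```

```text
clock: 13.8
position: [0.5556, 0.1849, 0.1895]
ee_rot: [0.965, -0.017, 0.261, 0.002]
ft_force: [-2.1, -0.0, 2.2]
grip_width: 0.242
t 13.8 TCP well [0.0002 0.1096 0.0825] foot well [ 0.001   0.1101 -0.0695] rv [-0.0039  0.0053  0.0003] F well [-0.7 -0.1  3. ] tau [-0.2   0.83  0.04] w 0.242
t 13.8 pos [0.5556 0.1849 0.1895] F [-2.1 -0.   2.2] w 0.242
d [ 0.0144 -0.0049 -0.0265] rv [-0.0039  0.0053  0.0003]
j [ 0.29  0.07 -0.85  2.03  0.54  0.68 -2.51]
```

Good: moved 27 mm with little side force. Continuing.

```bash
python3 -m jog '[[[-0.005,0.0002,0.0087],[0,0,0],0],[[-0.005,0.0002,0.0087],[0,0,0],0],[[-0.005,0.0002,0.0087],[0,0,0],0],[[-0.005,0.0002,0.0087],[0,0,0],0],[[0,0,0],[0,0,0],0]]'; python3 chk.py
```

```text
clock: 14.42
position: [0.5359, 0.1855, 0.2237]
ee_rot: [0.965, -0.017, 0.261, 0.002]
ft_force: [-2.7, 0.8, 2.3]
grip_width: 0.247
t 14.43 TCP well [0.0002 0.1095 0.122 ] foot well [ 0.001   0.1101 -0.03  ] rv [-0.0044  0.0051  0.0001] F well [-1.2  0.7  3.3] tau [-0.19  0.87 -0.01] w 0.247
```

```bash
python3 -m jog '[[[-0.0045,0.0002,0.0078],[0,0,0],0],[[-0.004,0.0002,0.007],[0,0,0],0],[[0,0,0],[0,0,0],0]]'; python3 chk.py
python3 - <<'E'
from h import *
for n in ["scene","top"]:
    p,d=cams.camera(n); cv2.imwrite(f"pics/{n}8.png",p[:,:,::-1]);np.save(n+"8.npy",d)
crop('pics/scene8.png','pics/s8.png',270,140,75,60,10)
crop('pics/top8.png','pics/t8.png',190,140,65,60,10)
E
```

```text
clock: 14.8
position: [0.5276, 0.1858, 0.238]
ee_rot: [0.965, -0.017, 0.261, 0.002]
ft_force: [-3.0, 1.3, 2.3]
grip_width: 0.249
t 14.8 TCP well [0.0002 0.1095 0.1385] foot well [ 0.0009  0.1101 -0.0135] rv [-0.0046  0.0048  0.0001] F well [-1.5  1.2  3.5] tau [-0.31  0.76 -0.07] w 0.249
```

View pics/s8.png

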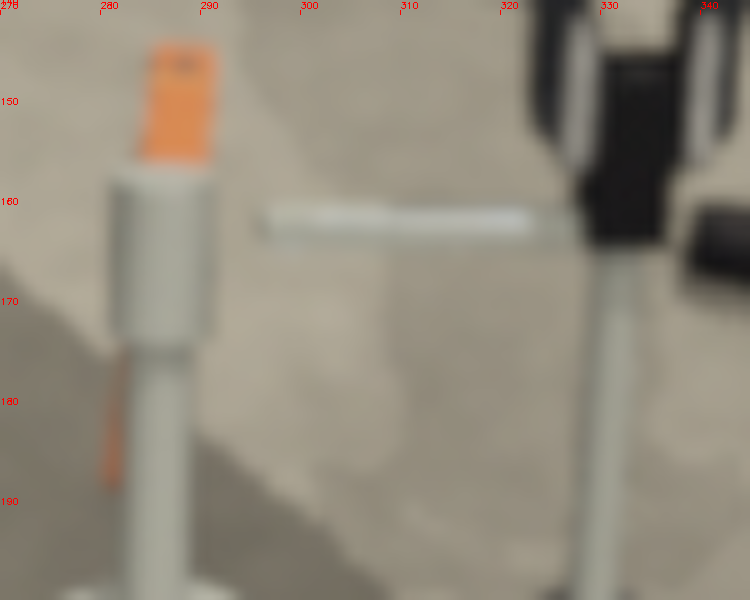

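View pics/t8.png

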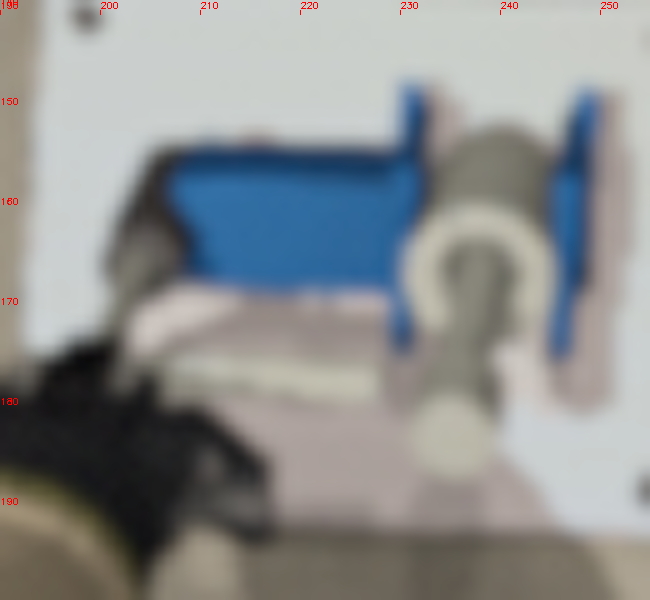

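```bash
python3 - <<'E'
from h import *; from go import *
W=np.c_[np.cross(gy,a),gy,a]
w=lambda x,y,z:M+W@np.array([x,y,z])
P,e=tri((285.9,157.3),(234.75,183.25));print("rod",(W.T@(P-M)).round(4),e)
for r in (160.6,161.,161.4):
    P,e=tri((295.8,r),(227.9,177.75));print("armtip",r,(W.T@(P-M)).round(4),e)
for z in (.104,.107,.11,.113):
    print(z,"armtip",proj("scene",w(0,.024,z)).round(1),proj("top",w(0,.024,z)).round(1),"rod x-.013",proj("scene",w(-.013,0,z)).round(1),proj("top",w(-.013,0,z)).round(1))
for n,pts in {"scene":[(285,157),(286,157),(286,158),(298,161),(302,161),(308,161),(315,161)],"top":[(234,183),(235,183),(235,184),(226,178),(224,178),(220,177)]}.items():
    D=np.load(n+"8.npy")
    for u,v in pts: print(n,u,v,(W.T@(atd(n,u,v,D[v,u])-M)).round(4))
E
```

```text
rod [-0.018   0.0013  0.1102] 0.0010565203451848085
armtip 160.6 [-0.0024  0.0229  0.1069] 0.002019262550830431
armtip 161.0 [-0.0028  0.023   0.1058] 0.0020249998195939556
armtip 161.4 [-0.0032  0.0231  0.1046] 0.002030767138429031
0.104 armtip [295.9 162.1] [227.3 176.6] rod x-.013 [285.3 160.4] [235.2 181. ]
0.107 armtip [296.  160.9] [227.2 176.9] rod x-.013 [285.3 159.2] [235.1 181.3]
0.11 armtip [296.  159.7] [227.1 177.3] rod x-.013 [285.4 158.1] [235.  181.7]
0.113 armtip [296.1 158.5] [227.  177.6] rod x-.013 [285.4 156.9] [235. 182.]
scene 285 157 [-0.0093 -0.0013  0.1139]
scene 286 157 [-0.007   0.0008  0.1147]
scene 286 158 [-0.0033  0.0005  0.1134]
scene 298 161 [-0.0007  0.0289  0.1065]
scene 302 161 [0.0007 0.0383 0.1068]
scene 308 161 [0.003  0.0522 0.1074]
scene 315 161 [1.000e-04 6.950e-02 1.062e-01]
top 234 183 [-0.0165  0.0029  0.1124]
top 235 183 [-1.630e-02 -1.000e-04  1.126e-01]
top 235 184 [-0.0183 -0.0004  0.1159]
top 226 178 [-0.0026  0.0274  0.1097]
top 224 178 [-0.0044  0.0337  0.1054]
top 220 177 [-0.0014  0.0457  0.1062]
```

```bash
cat > dep.py <<'E'
from h import *; from go import *
W=np.c_[np.cross(gy,a),gy,a]
for n in ["top","scene"]:
    L=[];I=[]
    for k in range(8):
        p,d=cams.camera(n);L.append(d);I.append(p.astype(float))
    D=np.median(L,0);np.save(n+"_d.npy",D);cv2.imwrite(f"pics/{n}_avg.png",np.mean(I,0)[:,:,::-1])
    print(n,"noise",np.std(L,0)[150:190,225:240].mean())
    r={"top":[(231,239,179,188),(208,229,174,181)],"scene":[(280,292,153,162),(295,318,158,165)]}[n]
    for u0,u1,v0,v1 in r:
        for ax in (2,0):
            print("axis",ax)
            for v in range(v0,v1):
                print(v,*["%6.1f"%(1000*(W.T@(atd(n,u,v,D[v,u])-M))[ax]) for u in range(u0,u1,1 if u1-u0<14 else 3)])
E
python3 dep.py
```

```text
top noise 0.016866468
axis 2
179  -78.0  100.0  105.7  110.8  110.8  110.7  107.1  105.5
180  -78.2  107.1  115.3  115.1  114.4  116.0  113.7  111.0
181  -72.9  117.0  116.2  114.2  113.5  115.0  113.6  114.6
182  -72.0  114.7  114.9  115.5  113.3  113.4  114.6  114.3
183  114.5  113.3  114.8  115.6  114.4  113.7  113.4  114.8
184  -70.9  111.4  115.6  114.8  113.5  114.1  114.1  113.7
185  -68.9  113.2  114.4  114.2  112.3  113.9  114.2  114.4
186  -66.3  -67.6  115.9  111.3  113.3  113.9  112.9  111.5
187  -64.2  -68.5  -66.0  111.5  113.1  111.9  -67.3  -64.7
axis 0
179  -72.4   -8.5   -6.3   -4.4   -4.2   -4.1   -5.3   -5.7
180  -76.1   -9.1   -6.0   -6.0   -6.1   -5.4   -6.1   -7.0
181  -77.9   -8.7   -8.9   -9.5   -9.6   -8.9   -9.3   -8.8
182  -81.2  -12.8  -12.6  -12.2  -12.9  -12.7  -12.2  -12.1
183  -16.2  -16.5  -15.8  -15.3  -15.7  -15.8  -15.8  -15.1
184  -88.1  -20.4  -18.7  -18.8  -19.2  -18.8  -18.7  -18.7
185  -91.0  -22.9  -22.3  -22.3  -22.8  -22.1  -21.9  -21.7
186  -93.7  -94.0  -25.0  -26.6  -25.7  -25.3  -25.6  -26.0
187  -96.6  -98.0  -97.0  -29.7  -29.0  -29.
[... 2667 characters left out ...]
 105.2  105.5  105.3  105.0  104.5
163   11.2  103.0  103.0  102.7  102.8  102.8  103.0  102.5
164    9.2  100.6  100.3  100.2  100.4   99.9  100.0   99.7
axis 0
158 -271.2 -272.4 -271.9 -271.3 -271.5 -271.7 -270.2 -270.5
159 -269.6 -268.5 -269.3 -268.0 -268.3 -267.5 -268.6 -268.7
160 -265.2   -6.9   -6.3   -5.9   -6.4   -6.7   -4.8   -5.9
161 -261.5    1.2    0.5    1.1    0.6    1.3    0.7    0.6
162 -258.4    3.3    2.3    3.5    4.6    4.1    3.7    2.5
163 -254.1    3.8    4.1    3.4    3.8    4.1    5.0    3.9
164 -250.6    4.1    3.6    3.5    4.4    3.1    3.7    3.1[ WARN:0@11.431] global loadsave.cpp:1063 imwrite_ Unsupported depth image for selected encoder is fallbacked to CV_8U.
```

```bash
python3 -m jog '[[[-0.0028,0.0001,0.0048],[0,0,0],0],[[0,0,0],[0,0,0],0],[[0,0,0],[0,0,0],0]]'; python3 chk.py
```

```text
clock: 16.08
position: [0.525, 0.1858, 0.2425]
ee_rot: [0.965, -0.017, 0.261, 0.002]
ft_force: [0.8, 1.6, -0.8]
grip_width: 0.25
t 16.07 TCP well [0.0002 0.1095 0.1437] foot well [ 0.0009  0.1102 -0.0083] rv [-0.0053  0.0047 -0.0001] F well [ 0.2  1.7 -1. ] tau [-0.26  0.34  0.02] w 0.25
```

```bash
cat > dep2.py <<'E'
from h import *; from go import *
W=np.c_[np.cross(gy,a),gy,a]
for n in ["top","scene"]:
    D=np.median([cams.camera(n)[1] for k in range(6)],0)
    us,vs=range(195,330),range(145,200)
    P=np.array([(W.T@(atd(n,u,v,D[v,u])-M)) for u in us for v in vs])
    k=lambda x0,x1,y0,y1:P[(P[:,0]>x0)&(P[:,0]<x1)&(P[:,1]>y0)&(P[:,1]<y1)&(P[:,2]>.095)&(P[:,2]<.13)]
    A=k(-.03,.006,.027,.08);Rr=k(-.03,-.0,-.009,.009)
    if n=="scene":A=A[A[:,0]<.0025];Rr=Rr[(Rr[:,0]<-.009)]
    for nm,Q in (("arm",A),("rod",Rr)):
        m=np.median(Q[:,2]);Q=Q[abs(Q[:,2]-m)<.0025];print(n,nm,len(Q),Q.mean(0).round(4))
E
python3 dep2.py; python3 chk.py
```

```text
t 16.38 TCP well [0.0002 0.1095 0.1437] foot well [ 0.0008  0.1102 -0.0083] rv [-0.0054  0.0045 -0.0001] F well [0.2 1.1 0.7] tau [-0.33  0.47 -0.02] w 0.247Traceback (most recent call last):
  File "dep2.py", line 6, in <module>
    P=np.array([(W.T@(atd(n,u,v,D[v,u])-M)) for u in us for v in vs])
                      ~~~^^^^^^^^^^^^^^
  File "h.py", line 16, in atd
    c,d=ray(n,u,v);return c+d*D
        ~~~^^^^^^^
  File "h.py", line 12, in ray
    d=R.T@undist(n,u,v);return -R.T@t,d
          ~~~~~~^^^^^^^
  File "h.py", line 4, in undist
    m=cams.camera_model(n);K=m["intrinsics"];k=m["k1"]
ValueError: time passes only in moves, steps and waits
```

```bash
sed -i 's/^def undist/_c={}\ndef cm(n):\n    if n not in _c:_c[n]=cams.camera_model(n)\n    return _c[n]\ndef undist/; s/m=cams.camera_model(n)/m=cm(n)/; s/V=cams.camera_model(n)\["view"\]/V=cm(n)["view"]/' h.py; sed -i 's/_c\[n\]=cm(n)/_c[n]=cams.camera_model(n)/' h.py; sed -n 1,12p h.py; python3 dep2.py; python3 chk.py
```

```text
import numpy as np,cv2
from workcell import cams
_c={}
def cm(n):
    if n not in _c:_c[n]=cams.camera_model(n)
    return _c[n]
def undist(n,u,v):
    m=cm(n);K=m["intrinsics"];k=m["k1"]
    x=(u-K[0,2])/K[0,0];y=(v-K[1,2])/K[1,1]
    a,b=x,y
    for _ in range(30):
        s=1+k*(a*a+b*b);a,b=x/s,y/s
top arm 62 [-0.003   0.0546  0.1131]
top rod 36 [-0.0173  0.0003  0.1138]
scene arm 33 [-0.0024  0.0504  0.1122]
scene rod 16 [-0.0159 -0.0005  0.1126]
t 16.98 TCP well [0.0002 0.1095 0.1437] foot well [ 0.0008  0.1102 -0.0083] rv [-0.0054  0.0046 -0.0001] F well [ 0.2  1.1 -1.3] tau [-0.23  0.34  0.04] w 0.244
```

Arm and rod top agree within 0.5 mm in both cameras. Releasing the knob and backing off.

```bash
python3 -m jog '[[[0,0,0],[0,0,0],60],[[0,0,0],[0,0,0],60],[[0,0,0],[0,0,0],60],[[0,0,0],[0,0,0],60]]'; python3 -m jog '[[[-0.005,0,0.0087],[0,0,0],60],[[-0.01,0,0.0173],[0,0,0],60],[[-0.01,0,0.0173],[0,0,0],60],[[-0.01,0,0.0173],[0,0,0],60],[[-0.01,0,0.0173],[0,0,0],60]]'; python3 -m jog '[[[-0.01,0.01,0.0173],[0,0,0],60],[[-0.01,0.01,0.0173],[0,0,0],60],[[0,0,0],[0,0,0],60],[[0,0,0],[0,0,0],60]]'; python3 chk.py; python3 dep2.py; python3 - <<'E'
from h import *
for n in ["scene","top"]:
    p,d=cams.camera(n); cv2.imwrite(f"pics/{n}9.png",p[:,:,::-1])
E
```

```text
clock: 17.48
position: [0.5249, 0.1854, 0.2423]
ee_rot: [0.965, -0.017, 0.261, 0.002]
ft_force: [-1.1, 0.2, 0.1]
grip_width: 0.6
clock: 18.1
position: [0.477, 0.186, 0.3236]
ee_rot: [0.965, -0.017, 0.26, 0.001]
ft_force: [0.7, 0.4, -0.6]
grip_width: 0.601
clock: 18.6
position: [0.4552, 0.2073, 0.3624]
ee_rot: [0.965, -0.016, 0.262, 0.0]
ft_force: [-0.2, 0.3, -0.8]
grip_width: 0.603
t 18.6 TCP well [-0.0009  0.1287  0.2827] foot well [1.000e-04 1.299e-01 1.307e-01] rv [-0.008   0.0073 -0.0024] F well [-0.6  0.3 -0.6] tau [ 0.03  0.52 -0.03] w 0.603
top arm 69 [-0.0031  0.0524  0.1134]
top rod 40 [-0.0173  0.0012  0.1135]
scene arm 33 [-0.0021  0.0526  0.1124]
scene rod 16 [-0.0155 -0.0005  0.1128]
```

View pics/scene9.png

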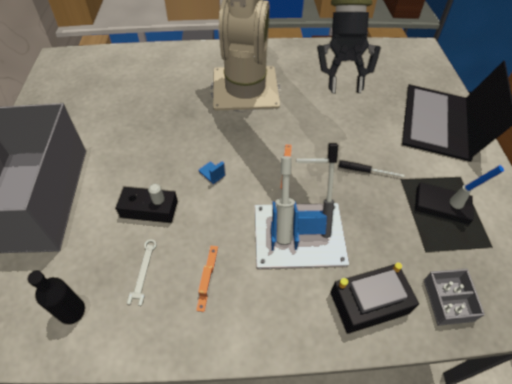

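```bash
python3 -c "
from workcell import manip
print(manip.hand_in())"
```

```text
the job is handed in; nothing more can be done
None
```

I put the rod in the slanted well, pressed it until it stopped solid, let it go, and raised the pointer level with its top. The job is handed in, at about 19 s of the 58 s allowed.

- **Seating:** the force jumped from about 9 N at the follower to 27–36 N. After that the depth changed by less than 1 mm over repeated presses, with little side force. That stays well under the 60 N limit, and the foot is about 57–60 mm below the mouth. The follower itself cannot be seen, so its being fully pressed rests on these forces.
- **Pointer:** after letting go and backing off, the depth readings put the arm and the rod top at 113.4 and 113.5 mm in the top camera. The scene camera gave 112.4 and 112.8 mm. The allowance is ±4 mm.
- **Disagreement:** from the arm's own position during the press, the rod top should be at about 110 mm, against about 113 mm in the depth images. I think the rod slipped slightly in the jaws during the press. I set the pointer by the camera readings, which compare both parts in the same picture.
- **Lean:** in the cameras the rod's top also sits about 15 mm off the well's axis towards the robot. That is more than the roughly 11 mm that play in the bore would explain.
- **Everything else:** in the last picture the plug is still in the rack, the bystanders look unmoved, and the gripper is clear with no contact force.

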